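Wedge the blue knife sharpener into its counter mount

ROBOT

A 6-joint arm with a two-finger parallel gripper is mounted at the origin on the work surface. World frame = base frame: x ahead of the robot, y to its left, z up, the work surface at z = 0. Lengths are in m, angles in rad, forces in N, time in s.
With the tool pointing down it reaches from about 0.25 to 0.725 m from the base axis. Payload 9.7 kg.
Tool frame: the origin (TCP) lies midway between the tips of the shut fingers; the grasp point (between the pads) lies 19 mm behind it (ctrl.hold_point_z is the distance from the TCP to the grasp point, in m); z points along the fingers, y is the direction in which the jaws open and shut (so a half turn about z gives the same grasp; the last joint's range is limited). The gripper opens to 85 mm and grips with 20 to 120 N. Pads are 22 mm wide; open, the fingers measure 114 mm over their backs; the gripper's body (76 mm by 85 mm) begins 54 mm behind the grasp point. The pads swing forward as they close: fully open they stand 13 mm farther back than shut.
Start: joints at [1.231, 0.087, 0.176, 1.66, 0, 1.571], TCP at [0.183, 0.519, 0.231] pointing down, gripper open.
Joint ranges: [-3.13, 3.13], [-0.85, 1.81], [-1.15, 1.24], [-2.2, 2.28], [-1.44, 1.52], [-3.14, 3.14]. Speed limits (rad/s): [2.22, 2.22, 2.57, 3.14, 3.14, 3.14].

INTERFACE

Orientations are given as a rotation vector (axis times angle).
In Python, from workcell import ctrl, cams, ticket, trace, place_of gives the robot as it stands. The module is installed in compiled form; this text tells all that it offers.
- The arm moves only by the tool jog_arm, never from a script. Its argument "moves" is a list that holds one entry, the list of rows, each a list of 7 numbers: the finger opening in m, from 0 to 0.0854, then the shift along the tool's x, y, z in m, then the turn, a rotation vector about the tool's x, y, z in rad. In form: [[[grip, x, y, z, ax, ay, az], ...]]. A call has exactly 8 rows; each row shifts and turns the commanded pose from where the row before left it, along the tool's axes as they then stand; what a row does not reach is not made up. A row lasts 1/10 s, in which the tool goes at most 50 mm and 8.59 degrees, less where a joint would pass 70% of its speed; a pose out of reach is approached as far as the arm can. A call with a gripper value outside its range is refused whole. The fingers move at their own pace and stop on an object; "force" is the grip in N (left out, the last holds). Time passes only in rows, so rows that do not move let the fingers close, or fill a call up. It gives the time, the measured TCP pose, the force and the opening at its end, in the units of the state.
- ctrl.state(): the state, without advancing time (a new reading comes with each control period).
- cams.grab_frame(name): name is "side" or "top" or "wrist"; returns a dict with "image" (384x512x3 uint8, red, green, blue), "vfov" (degrees; the focal length in pixels is half the picture's height over the tangent of half this angle, whatever the lens; pixels are square), "cx", "cy" (the principal point, pixels), "R" (3x3) and "t" (3): a world point X has camera coordinates R X + t. Camera axes: x right, y down, z forward; pixel columns grow to the right and rows downward; lengths in m; the calibration is good to about 2 mm. The wrist camera is an equidistant fisheye: a pixel r from the principal point sees the ray r / f radians off the axis. A picture is of the moment at which its call begins. There is no depth.
- ticket.sign_off(): hands the job in, once; it reports no verdict.
Trained networks look in a picture, given as the dict that the camera call returned (one of the last four; its "shot" number tells which), for a name from the list of things; names that differ only in an ending like _2 or _b are one class to them, and where a whole thing is asked for, a point or a joint stands for the part that bears it (a point fixed in the world has none). Each returns a list of dicts, best first, with "score" (0 to 1); they miss things now and then, are a little off and sometimes report something else, mostly with a low value. They report only what shows in the picture. A call takes as long as a camera call.
- trace(picture, target): "pixels" (384x512 bool, what is visible of it) and "position" ([column, row] in pixels, amid what is visible of it).
- place_of(picture, target): "position" ([column, row] in pixels: a listed point, or the origin of a listed thing).
The state is a dict: "t": time; "qpos": joint angles; "joint_vel": joint speeds; "effort": joint torques, N m; "ee_pos": TCP position; "tcp_rot": TCP orientation; "force": force on the tool from outside, world axes, zero at the start; "moment": the same for the moment, N m; "opening": opening from 0.0 (shut) to 1.0 (fully open).
Only numpy, scipy, OpenCV 4.12 (cv2) and the standard library are available. Lean on these libraries where they do the work, as an engineer would, in place of code of your own. Each camera call takes 0.05 s, during which the arm holds its last target.

TASK

Fit the blue knife sharpener into the dovetail mount on the kitchen counter: stand it on the bare end of the mount's plate, narrow end of its foot towards the rails, slide it in between the rails and push firmly until it wedges tight, then let go of it. Leave the orange sharpener where it stands.

Things in the scene. Friction and masses are not known exactly. Their poses are not given: they have to be found in the camera images.
- blue_mid (a point): Centre of the blue block (78 x 36 x 58 mm in x, y, z) of the loose sharpener to fit, 0.3 kg; grip it across the 36 mm. It stands on a steel dovetail foot 80 mm long, 13 high; this point is 42 mm above the foot's underside. +x: towards the foot's narrow end (25 mm half-width), which goes in first; the wide end (32 mm) has a black cap on the block.
- rails: Two dark steel tapered dovetail rails, 100 mm long (x -50 to +50), 17 high, 90 over all, on a fixed plate. Origin: on the plate's top (12 mm above the counter), below the middle of a wedged-home sharpener. +x: sliding direction, wide mouth to narrow end. Play 8 mm a side at the mouth, none at x = 0; no end stop. Wedges in line with x, within a few mm of 0, at a 15 to 20 N push.
- plate_start (a point): Middle of the bare end of the mount's aluminium plate (230 x 115 x 12 mm, fixed): on its top face, 115 mm before the rails' origin, same axes. Level with the floor between the rails; a sharpener stood here, centred and in line, is just clear of the mouth and slides straight in. The rails overhang the foot, so it enters only from this end.
- orange_mid (a point): The same point of the loose orange sharpener, of the same shape and size, which is to be left alone. It stands on the counter at least 120 mm from the blue one.

How it is judged:
By the outcome, as a careful person would: the job done as asked, in the order asked, and still so for the second after the job is handed in, with the robot touching nothing.
It also fails if it takes over 51 s, if anything falls off the work surface, if the arm or the gripper's body presses on something with over 40 N, if the wrist force passes 120 N, or if a joint passes its speed limit or range.

## Working session

There is one attempt and no reset: what is moved stays moved. The work goes in short steps, Python scripts to look and compute and a tool call to move; the robot and the scene stay as the last step left them, time stands still between calls to the robot, and variables do not carry over. Pictures are saved under pics/ and viewed, and the job is handed in when it is done.

Besides the shell and the picture viewer there is one more tool, called after ">>>" as name([rows], argument=value, ...), one row to a line, values as JSON. jog_arm: Moves the arm, as the interface text tells. Its arguments: {"type":"object","properties":{"moves":{"type":"array"},"force":{"type":"number"}},"required":["moves"]}

```bash
mkdir -p pics
cat > h.py <<'E'
import numpy as np, cv2
from workcell import ctrl, cams, ticket, trace, place_of
from scipy.spatial.transform import Rotation as Ro
def save(p,name,marks=()):
    im=cv2.cvtColor(p["image"],cv2.COLOR_RGB2BGR).copy()
    for m in marks: cv2.drawMarker(im,tuple(int(round(v)) for v in m),(0,255,255),cv2.MARKER_CROSS,8,1)
    cv2.imwrite("pics/"+name+".png",im)
def f(p): return p["image"].shape[0]/2/np.tan(np.radians(p["vfov"])/2)
def ray(p,px,fish=False):
    d=(np.array(px,float)-[p["cx"],p["cy"]])/f(p)
    if fish:
        r=np.hypot(*d); v=np.array([d[0]/r*np.sin(r),d[1]/r*np.sin(r),np.cos(r)]) if r>0 else np.array([0,0,1.])
    else: v=np.array([d[0],d[1],1.])
    R=np.array(p["R"]);t=np.array(p["t"])
    w=R.T@v; return -R.T@t, w/np.linalg.norm(w)
def atz(p,px,z,fish=False):
    o,w=ray(p,px,fish); return o+w*(z-o[2])/w[2]
def proj(p,X,fish=False):
    c=np.array(p["R"])@np.array(X)+np.array(p["t"])
    if fish:
        th=np.arctan2(np.hypot(c[0],c[1]),c[2]); k=f(p)*th/np.hypot(c[0],c[1]); return np.array([p["cx"]+k*c[0],p["cy"]+k*c[1]])
    return np.array([p["cx"]+f(p)*c[0]/c[2],p["cy"]+f(p)*c[1]/c[2]])
def tri(rs):
    A=np.zeros((3,3));b=np.zeros(3)
    for o,w in rs:
        P=np.eye(3)-np.outer(w,w);A+=P;b+=P@o
    X=np.linalg.solve(A,b)
    return X,[np.linalg.norm((np.eye(3)-np.outer(w,w))@(X-o)) for o,w in rs]
E
python3 - <<'E'
from h import *
s=ctrl.state(); print(s["ee_pos"],s["tcp_rot"],s["opening"],ctrl.hold_point_z)
res={}
for n in ["top","side","wrist"]:
    p=cams.grab_frame(n); m=[]
    for k in ["blue_mid","orange_mid","rails","plate_start"]:
        for r in place_of(p,k)[:2]:
            print(n,k,np.round(r["position"],1),round(r["score"],2)); 
            if r["score"]>.4: m.append(r["position"]); res.setdefault(k,[]).append((n,ray(p,r["position"],n=="wrist")))
    save(p,n+"0",m)
for k,v in res.items():
    v2=[r for n,r in v]
    if len(v2)>1: print(k,[n for n,_ in v],tri(v2))
print(s["t"])
E
```

```text
[0.18325169 0.51832535 0.23059511] [-5.31200577e-01 -3.09614074e+00  2.03411990e-03] 0.9972643874788846 0.0187
top blue_mid [222.9 225.9] 0.61
top orange_mid [161.7 183.6] 0.86
top rails [362.1 159.6] 0.69
top plate_start [355.5 210. ] 0.69
side blue_mid [273.1 264. ] 0.93
side orange_mid [173.1 287.2] 0.73
side rails [294.8 157.2] 0.93
side plate_start [272.2 263.5] 0.32
wrist blue_mid [128.4 361.8] 0.96
blue_mid ['top', 'side', 'wrist'] (array([0.44737504, 0.16656842, 0.03762114]), [np.float64(4.7930958241230386e-05), np.float64(0.0018378880357654258), np.float64(0.0018355200372687178)])
orange_mid ['top', 'side'] (array([0.54472328, 0.30026011, 0.04983974]), [np.float64(0.0021036493525138224), np.float64(0.002103649352513636)])
rails ['top', 'side'] (array([ 0.59450281, -0.15677939,  0.00220585]), [np.float64(0.0014016940966150768), np.float64(0.0014016940966149623)])
0.0
```

View pics/top0.png

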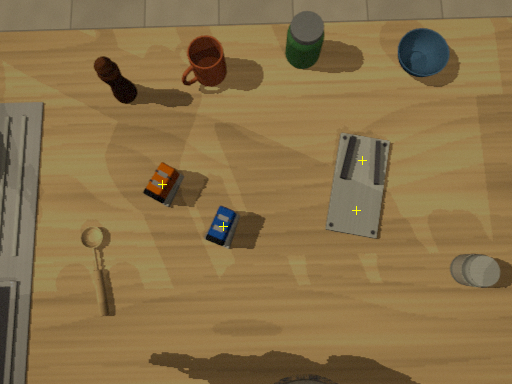

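View pics/side0.png

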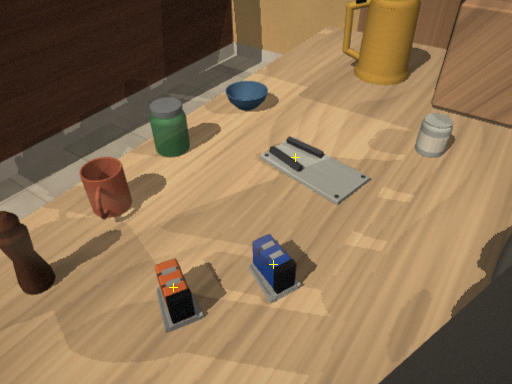

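View pics/wrist0.png

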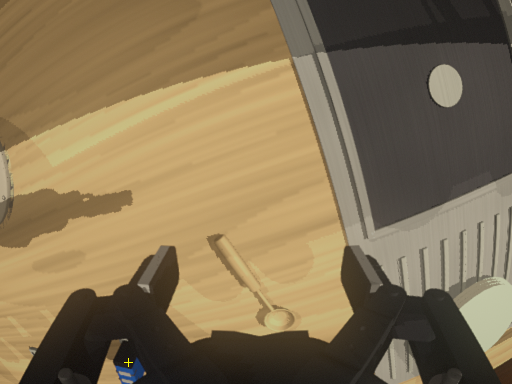

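The top view shows blue at (223,226) with its cap at the lower-left end, orange at (162,184), and the mount with its rails at the top (362,160) and the bare end towards (352,235). The side view agrees with this. Next I'll refine the plate axes and blue's yaw.

Run:
```python
from h import *
for n in ["top","side"]:
    p=cams.grab_frame(n); np.save(n+".npy",p,allow_pickle=True)
    print(n,"cam",-np.array(p["R"]).T@np.array(p["t"]),f(p))
    for k in ["blue_mid","rails"]:
        r=trace(p,k)
        if r:
            m=r[0]["pixels"]; np.save(f"m_{n}_{k}.npy",m); print(n,k,m.sum(),r[0]["score"],cv2.minAreaRect(np.argwhere(m)[:,::-1].astype(np.float32)))
im=cv2.cvtColor(np.load("top.npy",allow_pickle=True).item()["image"],cv2.COLOR_RGB2BGR)
a=cv2.resize(im[120:250,190:400],None,fx=3.8,fy=3.8,interpolation=cv2.INTER_CUBIC); cv2.imwrite("pics/c1.png",a)
im=cv2.cvtColor(np.load("side.npy",allow_pickle=True).item()["image"],cv2.COLOR_RGB2BGR)
a=cv2.resize(im[130:310,240:380],None,fx=3.3,fy=3.3,interpolation=cv2.INTER_CUBIC); cv2.imwrite("pics/c2.png",a)
```

```text
top cam [0.37831586 0.08023041 0.92414781] 404.9579975242153
top blue_mid 962 0.81 ((222.74266052246094, 225.73326110839844), (28.219030380249023, 38.00508117675781), 21.250505447387695)
top rails 471 0.86 ((363.3238220214844, 159.4983367919922), (38.00105285644531, 41.88226318359375), 10.007980346679688)
side cam [0.22810348 0.5337927  0.56342473] 400.70403990702795
side blue_mid 2135 0.78 ((272.5566101074219, 266.30194091796875), (62.259422302246094, 42.63944625854492), 60.945396423339844)
side rails 599 0.58 ((296.0146789550781, 152.30882263183594), (49.0485954284668, 30.355247497558594), 30.963754653930664)
```

View pics/c1.png

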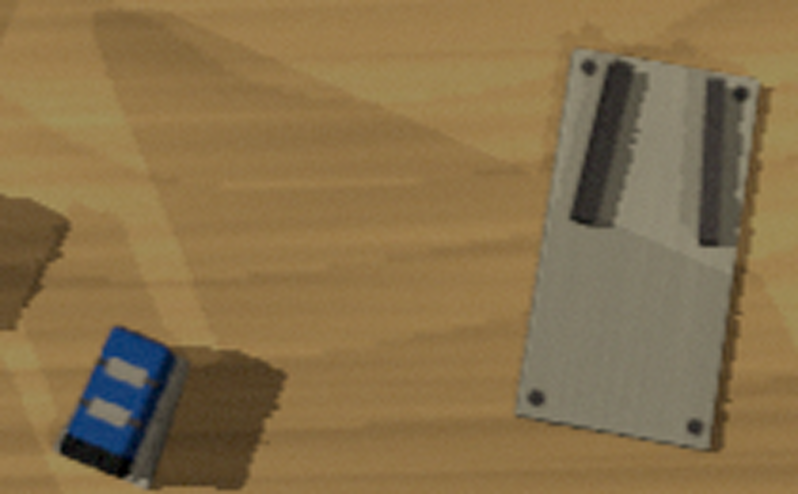

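View pics/c2.png

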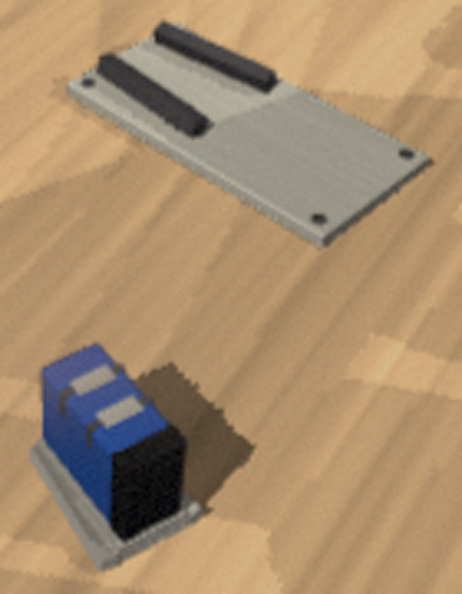

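Run:
```python
from h import *
from scipy.optimize import least_squares
T=np.load("top.npy",allow_pickle=True).item();S=np.load("side.npy",allow_pickle=True).item()
u=lambda q:(np.array(q)+.5)/3.8-.5+[190,120]
v=lambda q:(np.array(q)+.5)/3.3-.5+[240,130]
for nm,l in [("corn",[(573,49),(760,80),(712,450),(517,414)]),("screw",[(588,67),(740,93),(695,427),(536,397)])]:
    P=np.array([atz(T,u(q),.012)[:2] for q in l]); print(nm,P.round(4).tolist(),P.mean(0))
    for i in range(4):
        d=P[(i+1)%4]-P[i]; print(np.hypot(*d),np.degrees(np.arctan2(d[1],d[0])))
R=[(612,62),(572,220),(724,80),(733,246)]
P=np.array([atz(T,u(q),.029)[:2] for q in R]); print(P.round(4).tolist())
far=(P[0]+P[2])/2;near=(P[1]+P[3])/2;d=far-near;print("far",far,"near",near,np.hypot(*d),np.degrees(np.arctan2(d[1],d[0])),np.hypot(*(P[0]-P[2])),np.hypot(*(P[1]-P[3])))
print("side corners", [atz(S,v(q),.012)[:2].round(4).tolist() for q in [(68,90),(324,242),(430,160)]])
print("side screws", [atz(S,v(q),.012)[:2].round(4).tolist() for q in [(88,82),(319,218),(406,153)]])
# blue top face z=.071 corners
P=np.array([atz(T,u(q),.071)[:2] for q in [(117,325),(178,350),(126,478),(60,452)]]);print("bluetop",P.round(4).tolist(),P.mean(0))
for i in range(4):
    d=P[(i+1)%4]-P[i]; print(np.hypot(*d),np.degrees(np.arctan2(d[1],d[0])))
P=np.array([atz(S,v(q),.071)[:2] for q in [(95,345),(184,436),(112,452),(42,368)]]);print("bluetop side",P.round(4).tolist(),P.mean(0))
for i in range(4):
    d=P[(i+1)%4]-P[i]; print(np.hypot(*d),np.degrees(np.arctan2(d[1],d[0])))
m=np.load("m_top_rails.npy");
s=ctrl.state();print(s["t"],Ro.from_rotvec(s["tcp_rot"]).as_matrix().round(3))
```

```text
corn [[0.6597, -0.1077], [0.6367, -0.2205], [0.4131, -0.1748], [0.4372, -0.0616]] [ 0.53667302 -0.14117101]
0.11516129477880484 -101.48870146394046
0.2282585250009983 168.44849561665973
0.11576861213966333 77.98075402680982
0.2271880146246688 -11.70371178701727
screw [[0.648, -0.1162], [0.6289, -0.2077], [0.4268, -0.1658], [0.4469, -0.0734]] [ 0.53764534 -0.14078166]
0.09351823211496714 -101.77392708354827
0.2063837116645326 168.28697231107947
0.09465639765673181 77.72329946546527
0.20555502812935597 -12.029016003996606
[[0.6456, -0.1271], [0.5496, -0.0975], [0.6325, -0.1934], [0.5314, -0.1912]]
far [ 0.63908533 -0.16027063] near [ 0.5404978  -0.14431121] 0.09987093857463049 -9.195310774966215 0.06758948582880311 0.09546823656280883
side corners [[0.6546, -0.1013], [0.4342, -0.0559], [0.411, -0.1683]]
side screws [[0.6482, -0.1173], [0.4465, -0.0746], [0.4272, -0.1665]]
bluetop [[0.4889, 0.1681], [0.4739, 0.1342], [0.404, 0.164], [0.4192, 0.2003]] [0.44649403 0.16667703]
0.03702858588283409 -113.820777234747
0.07601663286032599 156.93582657811405
0.03931858876603 67.31197942011367
0.07679793932943355 -24.774680781161354
bluetop side [[0.4748, 0.1424], [0.4078, 0.1683], [0.4309, 0.1954], [0.4882, 0.1703]] [0.45042456 0.16908044]
0.07183881527047804 158.86426686193076
0.03565716942083929 49.446900292292725
0.06253847448387603 -23.680204662369114
0.030953161580289795 -115.75376407574228
1.05 [[-0.943  0.333 -0.   ]
 [ 0.333  0.943  0.   ]
 [ 0.     0.    -1.   ]]
```

>>> jog_arm([
  [[0.085,-0.036,-0.024,0,0,0,0],[0.085,-0.036,-0.024,0,0,0,0],[0.085,-0.036,-0.024,0,0,0,0],[0.085,-0.036,-0.024,0,0,0,0],[0.085,-0.036,-0.024,0,0,0,0],[0.085,-0.036,-0.024,0,0,0,0],[0.085,-0.036,-0.024,0,0,0,0],[0.085,-0.036,-0.024,0,0,0,0]],
])

```text
t: 1.85
ee_pos: [0.3916, 0.24, 0.2315]
tcp_rot: [0.531, 3.096, 0.001]
force: [-0.1, 0.3, 0.7]
opening: 0.996
```

>>> jog_arm([
  [[0.085,-0.026,-0.017,0.01,0,0,0],[0.085,-0.026,-0.017,0.01,0,0,0],[0.085,-0.0245,-0.0165,0.01,0,0,0],[0.085,0,0,0.02,0,0,0.07],[0.085,0,0,0.02,0,0,0],[0.085,0,0,0,0,0,0],[0.085,0,0,0,0,0,0],[0.085,0,0,0,0,0,0]],
])

```text
t: 2.65
ee_pos: [0.4465, 0.1688, 0.1626]
tcp_rot: [0.638, 3.075, 0.001]
force: [-0.0, -0.2, 1.1]
opening: 0.994
```

Run:
```python
from h import *
s=ctrl.state(); print(s["t"],s["ee_pos"],Ro.from_rotvec(s["tcp_rot"]).as_matrix().round(3))
W=cams.grab_frame("wrist"); r=place_of(W,"blue_mid"); print(r and (r[0]["position"],r[0]["score"],atz(W,r[0]["position"],.042,True)))
X=np.array([.447,.1667,.071]);c,sn=np.cos(np.radians(-23.4)),np.sin(np.radians(-23.4))
mk=[proj(W,X+[c*a-sn*b,sn*a+c*b,0],True) for a in(-.039,.039) for b in(-.018,.018)]
save(W,"w1",mk); cv2.imwrite("pics/w1p.png",cv2.cvtColor(W["image"],cv2.COLOR_RGB2BGR))
print("mk",np.round(mk))
S=cams.grab_frame("side");save(S,"s1")
```

```text
2.65 [0.44645164 0.1687782  0.16256208] [[-0.917  0.398  0.001]
 [ 0.398  0.917  0.001]
 [-0.001  0.001 -1.   ]]
([261.0, 187.2], 0.61, array([0.44883542, 0.16990237, 0.042     ]))
mk [[234. 151.]
 [279. 151.]
 [237. 238.]
 [277. 238.]]
```

View pics/w1.png

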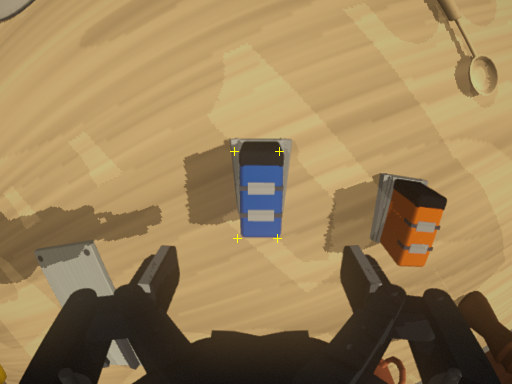

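View pics/s1.png

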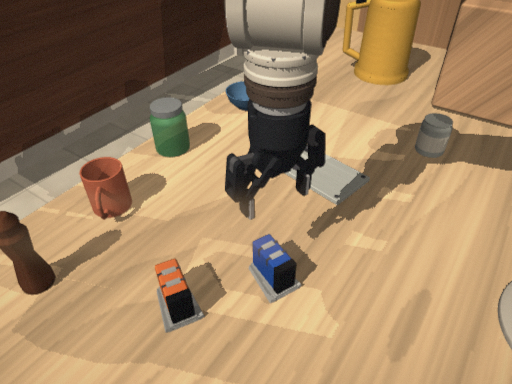

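The overlay matches blue's block within about 5 px. The fingers straddle it, aligned, with the cap end at image top. I'll descend.

>>> jog_arm([
  [[0.085,-0.001,0,0.035,0,0,0],[0.085,0,0,0.035,0,0,0],[0.085,0,0,0.03,0,0,0],[0.085,0,0,0.02,0,0,0],[0.085,0,0,0.018,0,0,0],[0.085,0,0,0,0,0,0],[0.06,0,0,0,0,0,0],[0.05,0,0,0,0,0,0]],
], force=60)

```text
t: 3.6
ee_pos: [0.4478, 0.1684, 0.0247]
tcp_rot: [0.639, 3.074, 0.002]
force: [0.2, -0.1, 1.1]
opening: 0.685
```

Run:
```python
from h import *
s=ctrl.state(); print(s["t"],s["ee_pos"],s["force"],Ro.from_rotvec(s["tcp_rot"]).as_matrix().round(4))
W=cams.grab_frame("wrist"); S=cams.grab_frame("side");save(S,"s2");save(W,"w2")
```

```text
3.6 [0.44784465 0.16838603 0.02472854] [ 0.18511005 -0.09164212  1.08531254] [[-9.173e-01  3.983e-01  1.800e-03]
 [ 3.983e-01  9.173e-01  7.000e-04]
 [-1.400e-03  1.300e-03 -1.000e+00]]
```

View pics/w2.png

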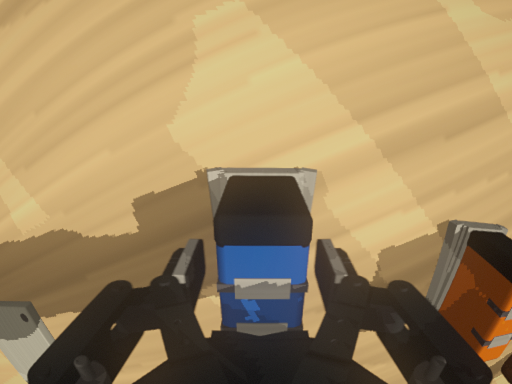

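View pics/s2.png

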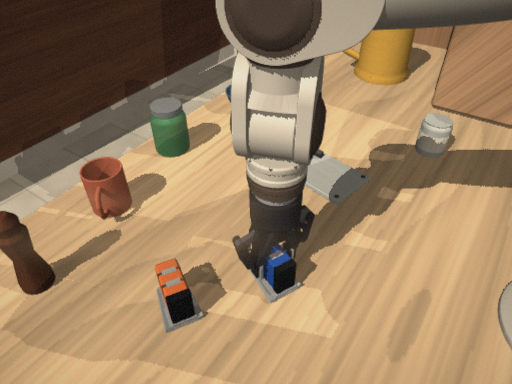

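The block is centred between the pads, so I'll close and lift.

>>> jog_arm([
  [[0.02,0,0,0,0,0,0],[0.02,0,0,0,0,0,0],[0.02,0,0,0,0,0,0],[0.02,0,0,0,0,0,0],[0.02,0,0,0,0,0,0],[0.02,0,0,-0.01,0,0,0],[0.02,0,0,-0.025,0,0,0],[0.02,0,0,-0.03,0,0,0]],
], force=80)

```text
t: 4.5
ee_pos: [0.446, 0.1676, 0.0883]
tcp_rot: [-0.639, -3.073, 0.003]
force: [1.0, -0.4, -2.3]
opening: 0.41
```

Run:
```python
from h import *
s=ctrl.state(); print(s["t"],s["ee_pos"],s["force"],s["moment"],s["opening"],Ro.from_rotvec(s["tcp_rot"]).as_matrix().round(4))
W=cams.grab_frame("wrist"); S=cams.grab_frame("side");save(S,"s3");save(W,"w3")
```

```text
4.5 [0.44600167 0.16758541 0.08828209] [ 0.96641875 -0.4314396  -2.3120018 ] [ 0.05848948 -0.03956613  0.00081678] 0.4104709480309544 [[-0.9172  0.3984 -0.0027]
 [ 0.3985  0.9172 -0.0011]
 [ 0.0021 -0.0021 -1.    ]]
```

View pics/w3.png

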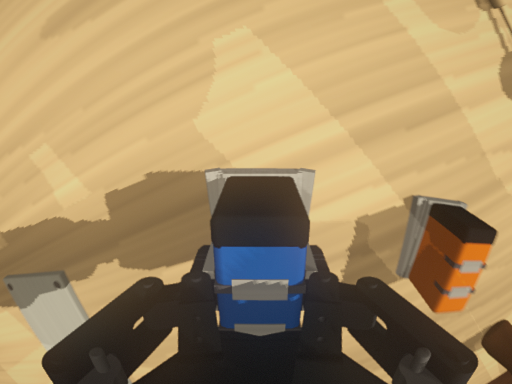

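View pics/s3.png

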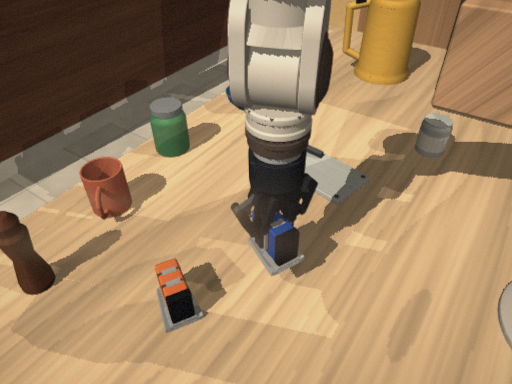

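>>> jog_arm([
  [[0.02,-0.0185,-0.0323,0,0,0,0],[0.02,-0.0185,-0.0323,0,0,0,0],[0.02,-0.0185,-0.0323,0,0,0,0],[0.02,-0.0185,-0.0323,0,0,0,0],[0.02,-0.0185,-0.0323,0,0,0,0],[0.02,-0.0185,-0.0323,0,0,0,0],[0.02,-0.0185,-0.0323,0,0,0,0],[0.02,-0.0185,-0.0323,0,0,0,0]],
])

```text
t: 5.4
ee_pos: [0.4793, -0.1294, 0.0876]
tcp_rot: [-0.639, -3.075, -0.0]
force: [1.2, 0.6, -2.3]
opening: 0.415
```

>>> jog_arm([
  [[0.02,0,0,0,0,0,-0.07],[0.02,0,0,0,0,0,-0.07],[0.02,0,0,0,0,0,-0.063],[0.02,0,0,0,0,0,0],[0.02,0,0,0,0,0,0],[0.02,0,0,0,0,0,0],[0.02,0,0,0,0,0,0],[0.02,0,0,0,0,0,0]],
])

```text
t: 6.2
ee_pos: [0.4799, -0.1279, 0.0883]
tcp_rot: [-0.325, -3.125, 0.0]
force: [-0.5, -0.0, -2.7]
opening: 0.414
```

```bash
cat > look.py <<'E'
import sys
from h import *
tag=sys.argv[1]
s=ctrl.state(); Rm=Ro.from_rotvec(s["tcp_rot"]).as_matrix()
print(s["t"],s["ee_pos"].round(4),s["force"].round(1),s["moment"].round(2),s["opening"].round(3)if hasattr(s["opening"],'round') else s["opening"],Rm.round(4).tolist(),"yaw",np.degrees(np.arctan2(-Rm[1,0],-Rm[0,0])))
for n in ["top","side","wrist"]:
    p=cams.grab_frame(n); np.save(f"{tag}_{n}.npy",p,allow_pickle=True)
    for k in ["blue_mid","rails","plate_start"]:
        r=place_of(p,k)
        if r: 
            q=r[0]["position"]; print(n,k,np.round(q,1),round(r[0]["score"],2),atz(p,q,{"blue_mid":s["ee_pos"][2]+.0173}.get(k,.012),n=="wrist").round(4))
    save(p,tag+n)
ims=[cv2.imread(f"pics/{tag}{n}.png") for n in["side","wrist"]]
cv2.imwrite(f"pics/{tag}sw.png",cv2.resize(np.hstack(ims),None,fx=.78,fy=.78,interpolation=cv2.INTER_AREA))
E
python3 look.py a
```

```text
6.2 [ 0.4799 -0.1279  0.0883] [-0.5 -0.  -2.7] [ 0.02 -0.03  0.01] 0.4143131141233422 [[-0.9786, 0.2056, -0.0], [0.2056, 0.9786, -0.0], [0.0, -0.0, -1.0]] yaw -11.865782741454039
top blue_mid [363.5 205.3] 0.88 [ 0.4763 -0.1262  0.1056]
top rails [361.  158.6] 0.83 [ 0.5959 -0.1514  0.012 ]
top plate_start [358.7 209.4] 0.6 [ 0.4784 -0.1383  0.012 ]
side blue_mid [335.7 142.2] 0.58 [ 0.4827 -0.121   0.1056]
side plate_start [334.1 176.6] 0.71 [ 0.4784 -0.1299  0.012 ]
```

View pics/asw.png

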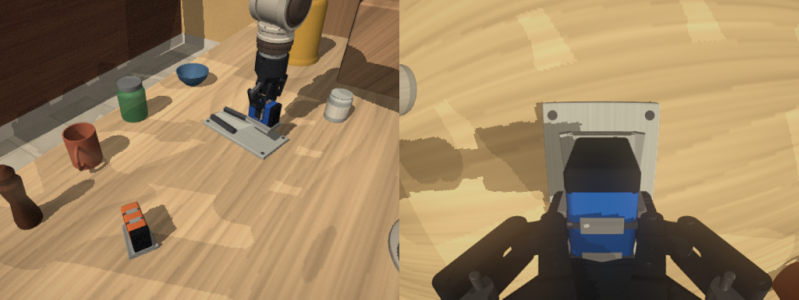

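View pics/atop.png

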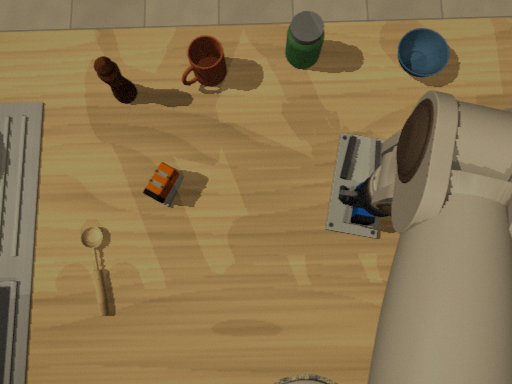

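Run:
```python
import cv2
a=cv2.imread("pics/awrist.png")[110:300,160:370]; cv2.imwrite("pics/aw.png",cv2.resize(a,None,fx=3.1,fy=3.1,interpolation=cv2.INTER_CUBIC))
```

```text
(no output)
```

View pics/aw.png

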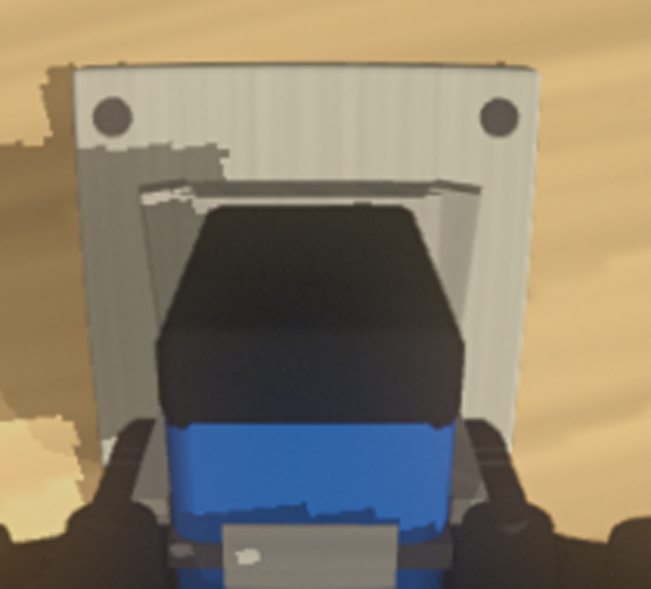

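Run:
```python
from h import *
W=np.load("a_wrist.npy",allow_pickle=True).item()
s=ctrl.state(); Rm=Ro.from_rotvec(s["tcp_rot"]).as_matrix(); tcp=np.array(s["ee_pos"])
u=lambda q:(np.array(q)+.5)/3.1-.5+[160,110]
print(W["cx"],W["cy"])
for nm,l,z in [("screws",[(112,117),(499,117)],.012),("corners",[(76,68),(538,70)],.012),("foot wide bottom",[(140,188),(481,188)],.0636+.007)]:
    P=[atz(W,u(q),z,True) for q in l]
    print(nm,[p.round(4).tolist() for p in P],"mid tool",(Rm.T@((P[0]+P[1])/2-tcp)).round(4),"ang",np.degrees(np.arctan2(*( (Rm.T@(P[1]-P[0]))[[0,1]]))).round(2),np.linalg.norm(P[1]-P[0]))
```

```text
259.4600603469766 192.28710513891014
screws [[0.4274, -0.1659, 0.012], [0.4467, -0.0731, 0.012]] mid tool [ 0.0436 -0.0005  0.0763] ang 0.06 0.0948475577022848
corners [[0.4135, -0.1718, 0.012], [0.437, -0.0615, 0.012]] mid tool [ 0.0558 -0.0002  0.0763] ang -0.18 0.11274608956243669
foot wide bottom [[0.4346, -0.1496, 0.0706], [0.4473, -0.0886, 0.0706]] mid tool [0.0399 0.0007 0.0177] ang 0.1 0.062333090557052884
```

Screws, plate corners and foot agree within about 1 mm and 0.2°. I'll lower it onto the plate.

>>> jog_arm([
  [[0.02,0,-0.001,0.02,0,0,0],[0.02,0,0,0.02,0,0,0],[0.02,0,0,0.008,0,0,0],[0.02,0,0,0.002,0,0,0],[0.02,0,0,0.001,0,0,0],[0.02,0,0,0,0,0,0],[0.02,0,0,0,0,0,0],[0.02,0,0,0,0,0,0]],
])

```text
t: 7.6
ee_pos: [0.48, -0.129, 0.0379]
tcp_rot: [0.324, 3.124, -0.0]
force: [0.3, -0.1, -3.0]
opening: 0.411
```

>>> jog_arm([
  [[0.02,0,0,0.0005,0,0,0],[0.02,0,0,0.0005,0,0,0],[0.02,0,0,0.0005,0,0,0],[0.02,0,0,0,0,0,0],[0.02,0,0,0,0,0,0],[0.02,0,0,0,0,0,0],[0.02,0,0,0,0,0,0],[0.02,0,0,0,0,0,0]],
])

```text
t: 8.4
ee_pos: [0.4797, -0.129, 0.0364]
tcp_rot: [0.324, 3.124, -0.0]
force: [-3.7, 1.3, 5.6]
opening: 0.414
```

Contact is felt at about 8.6 N, so it is standing on the plate. I'll slide towards the mouth, slightly unloaded.

>>> jog_arm([
  [[0.02,0,0,-0.0005,0,0,0],[0.02,-0.012,0,0,0,0,0],[0.02,-0.012,0,0,0,0,0],[0.02,-0.012,0,0,0,0,0],[0.02,-0.012,0,0,0,0,0],[0.02,-0.012,0,0,0,0,0],[0.02,0,0,0,0,0,0],[0.02,0,0,0,0,0,0]],
])

```text
t: 9.2
ee_pos: [0.5398, -0.1415, 0.0364]
tcp_rot: [0.324, 3.123, -0.0]
force: [2.8, -0.5, 1.7]
opening: 0.41
```

```bash
python3 look.py b
python3 - <<'E'
import cv2
a=cv2.imread("pics/bwrist.png")[110:300,160:370]; b=cv2.imread("pics/bside.png")[70:230,230:400]
cv2.imwrite("pics/bw.png",cv2.resize(a,None,fx=3.1,fy=3.1,interpolation=cv2.INTER_CUBIC));cv2.imwrite("pics/bs.png",cv2.resize(b,None,fx=3.5,fy=3.5,interpolation=cv2.INTER_CUBIC))
E
```

```text
9.2 [ 0.5398 -0.1415  0.0364] [ 2.8 -0.5  1.7] [-0.14 -0.65 -0.01] 0.41017463724711895 [[-0.9787, 0.2052, 0.002], [0.2052, 0.9787, -0.0004], [-0.002, -0.0, -1.0]] yaw -11.84319419131602
top blue_mid [359.3 208.1] 0.71 [ 0.4766 -0.1298  0.0537]
top rails [359.7 159.7] 0.71 [ 0.5934 -0.1482  0.012 ]
top plate_start [356.8 207.4] 0.76 [ 0.4831 -0.1344  0.012 ]
side blue_mid [315.  150.5] 0.7 [ 0.5352 -0.1402  0.0537]
side plate_start [333.9 175.7] 0.59 [ 0.4802 -0.1325  0.012 ]
wrist plate_start [257.9 133.3] 0.68 [ 0.4797 -0.1294  0.012 ]
```

View pics/bs.png

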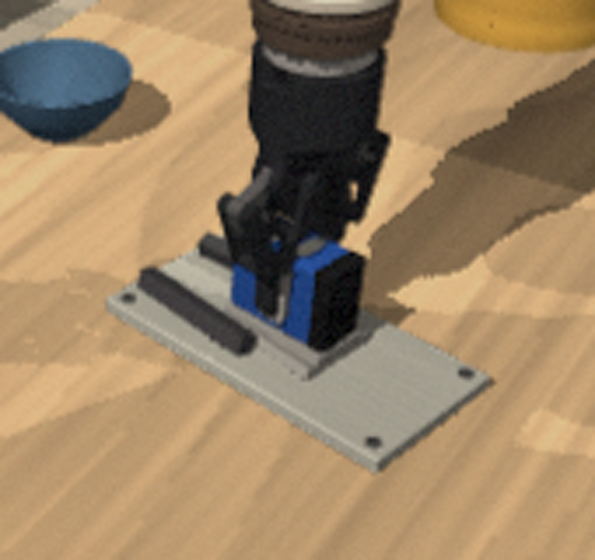

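View pics/bw.png

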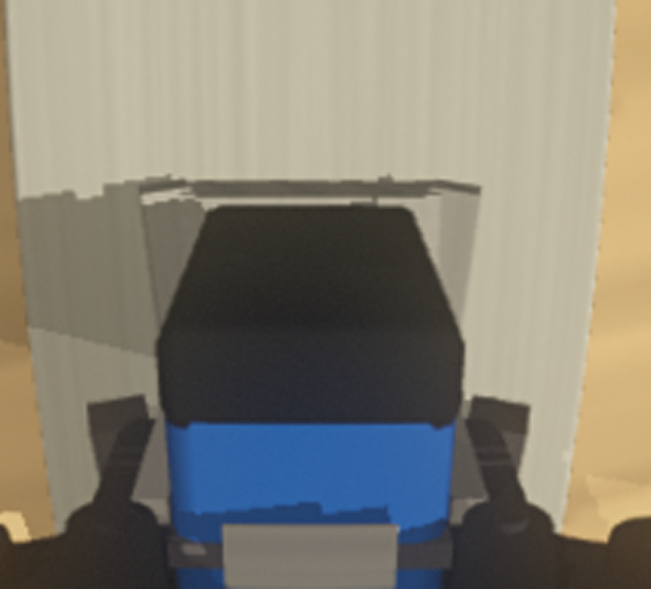

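The foot is in the mouth, centred and in line: the rail ends are symmetric at crop columns 145 and 472, with the foot middle at 310. I'll slide on.

>>> jog_arm([
  [[0.02,-0.008,0,0,0,0,0],[0.02,-0.008,0,0,0,0,0],[0.02,-0.008,0,0,0,0,0],[0.02,-0.008,0,0,0,0,0],[0.02,-0.006,0,0,0,0,0],[0.02,-0.004,0,0,0,0,0],[0.02,0,0,0,0,0,0],[0.02,0,0,0,0,0,0]],
])

```text
t: 10.6
ee_pos: [0.5785, -0.1497, 0.0365]
tcp_rot: [-0.324, -3.123, -0.0]
force: [-5.5, 1.1, 8.5]
opening: 0.414
```

>>> jog_arm([
  [[0.02,-0.002,0,-0.0005,0,0,0],[0.02,-0.002,0,0,0,0,0],[0.02,-0.002,0,0,0,0,0],[0.02,-0.002,0,0,0,0,0],[0.02,0,0,0,0,0,0],[0.02,0,0,0,0,0,0],[0.02,0,0,0,0,0,0],[0.02,0,0,0,0,0,0]],
])

```text
t: 11.4
ee_pos: [0.5866, -0.1514, 0.0365]
tcp_rot: [-0.324, -3.123, -0.0]
force: [-5.2, 1.3, 4.5]
opening: 0.415
```

>>> jog_arm([
  [[0.02,-0.001,0,0,0,0,0],[0.02,-0.001,0,0,0,0,0],[0.02,-0.001,0,0,0,0,0],[0.02,-0.001,0,0,0,0,0],[0.02,0,0,0,0,0,0],[0.02,0,0,0,0,0,0],[0.02,0,0,0,0,0,0],[0.02,0,0,0,0,0,0]],
])

```text
t: 12.2
ee_pos: [0.5902, -0.1524, 0.0365]
tcp_rot: [-0.324, -3.123, 0.0]
force: [-7.1, 0.5, 4.8]
opening: 0.41
```

>>> jog_arm([
  [[0.02,-0.001,0,0,0,0,0],[0.02,-0.001,0,0,0,0,0],[0.02,0,0,0,0,0,0],[0.02,0,0,0,0,0,0],[0.02,0,0,0,0,0,0],[0.02,0,0,0,0,0,0],[0.02,0,0,0,0,0,0],[0.02,0,0,0,0,0,0]],
])

```text
t: 13.0
ee_pos: [0.5908, -0.1525, 0.0365]
tcp_rot: [-0.324, -3.12, 0.0]
force: [-15.5, 1.7, 9.0]
opening: 0.412
```

>>> jog_arm([
  [[0.02,-0.001,0,0,0,0,0],[0.02,-0.001,0,0,0,0,0],[0.02,0,0,0,0,0,0],[0.02,0,0,0,0,0,0],[0.02,0,0,0,0,0,0],[0.02,0,0,0,0,0,0],[0.02,0,0,0,0,0,0],[0.02,0,0,0,0,0,0]],
])

```text
t: 13.8
ee_pos: [0.5908, -0.1526, 0.0366]
tcp_rot: [-0.324, -3.116, -0.0]
force: [-25.7, 4.3, 17.2]
opening: 0.414
```

>>> jog_arm([
  [[0.02,-0.0005,0,-0.0005,0,0,0],[0.02,0,0,0,0,0,0],[0.02,0,0,0,0,0,0],[0.02,0,0,0,0,0,0],[0.02,0.001,0,-0.0005,0,0,0],[0.02,0.001,0,0,0,0,0],[0.02,0.001,0,0,0,0,0],[0.02,0,0,0,0,0,0]],
])

```text
t: 14.6
ee_pos: [0.5908, -0.1525, 0.0366]
tcp_rot: [-0.324, -3.121, 0.0]
force: [-8.4, -0.2, 1.6]
opening: 0.414
```

>>> jog_arm([
  [[0.02,0.001,0,0,0,0,0],[0.02,0,0,0,0,0,0],[0.05,0,0,0,0,0,0],[0.07,0,0,0,0,0,0],[0.08,0,0,0,0,0,0],[0.08,0,0,0,0,0,0],[0.08,0,0,0,0,0,0],[0.08,0,0,0,0,0,0]],
])

```text
t: 15.4
ee_pos: [0.5918, -0.1524, 0.0379]
tcp_rot: [0.324, 3.125, -0.0]
force: [-0.4, -0.1, -0.6]
opening: 0.939
```

```bash
python3 look.py c
```

```text
15.4 [ 0.5918 -0.1524  0.0379] [-0.4 -0.1 -0.6] [ 0.03 -0.02 -0.  ] 0.9386938648405134 [[-0.9787, 0.2053, 0.0003], [0.2053, 0.9787, -0.0], [-0.0003, 0.0, -1.0]] yaw -11.84740766516124
top blue_mid [365.1 158.5] 0.85 [ 0.5856 -0.1494  0.0552]
top rails [360.9 157. ] 0.87 [ 0.5997 -0.1514  0.012 ]
top plate_start [358.  207.2] 0.96 [ 0.4835 -0.1371  0.012 ]
side blue_mid [294.5 139.9] 0.93 [ 0.593  -0.1497  0.0552]
side plate_start [333.3 177.3] 0.55 [ 0.4788 -0.1267  0.012 ]
wrist plate_start [259.9  37.1] 0.94 [ 0.479  -0.1282  0.012 ]
```

View pics/cwrist.png

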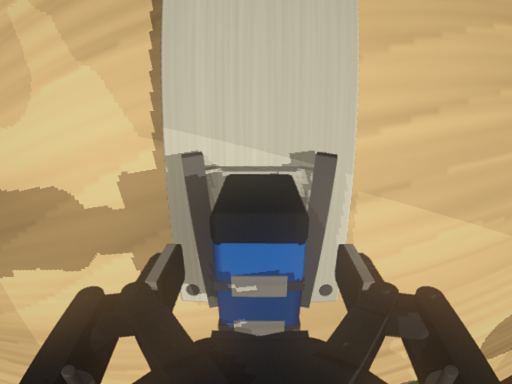

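The sharpener sits between the rails, with its foot's wide end about 10 mm inside the mouth as expected. The fingers are clear, so I'll retract upward.

>>> jog_arm([
  [[0.08,0,0,-0.015,0,0,0],[0.08,0,0,-0.03,0,0,0],[0.08,0,0,-0.035,0,0,0],[0.08,0,0,-0.035,0,0,0],[0.08,0,0,-0.03,0,0,0],[0.08,0.02,0,0,0,0,0],[0.08,0,0,0,0,0,0],[0.08,0,0,0,0,0,0]],
])

```text
t: 16.8
ee_pos: [0.5722, -0.1483, 0.1836]
tcp_rot: [0.324, 3.124, -0.0]
force: [-0.4, -0.3, 0.4]
opening: 0.938
```

```bash
python3 look.py d
python3 - <<'E'
import cv2
a=cv2.imread("pics/dwrist.png")[80:300,150:370]; b=cv2.imread("pics/dside.png")[90:220,240:390]
cv2.imwrite("pics/dw.png",cv2.resize(a,None,fx=2.7,fy=2.7,interpolation=cv2.INTER_CUBIC));cv2.imwrite("pics/ds.png",cv2.resize(b,None,fx=4,fy=4,interpolation=cv2.INTER_CUBIC))
E
```

```text
16.8 [ 0.5722 -0.1483  0.1836] [-0.4 -0.3  0.4] [ 0.04  0.06 -0.01] 0.9375696382918389 [[-0.9787, 0.2054, 0.0009], [0.2054, 0.9787, -0.0002], [-0.0009, 0.0, -1.0]] yaw -11.852424364831657
top blue_mid [368.1 156.8] 0.58 [ 0.5539 -0.1166  0.2009]
top rails [359.7 159.4] 0.76 [ 0.5941 -0.1483  0.012 ]
top plate_start [356.1 208.3] 0.63 [ 0.4811 -0.1326  0.012 ]
side blue_mid [295.2 141.5] 0.83 [0.4851 0.0496 0.2009]
side rails [296.2 152.6] 0.62 [ 0.5933 -0.163   0.012 ]
side plate_start [331.6 175.9] 0.89 [ 0.4841 -0.1291  0.012 ]
wrist blue_mid [256.7 202.8] 0.84 [ 0.5392 -0.1421  0.2009]
wrist plate_start [256.4  85.8] 0.88 [ 0.4802 -0.132   0.012 ]
```

View pics/dw.png

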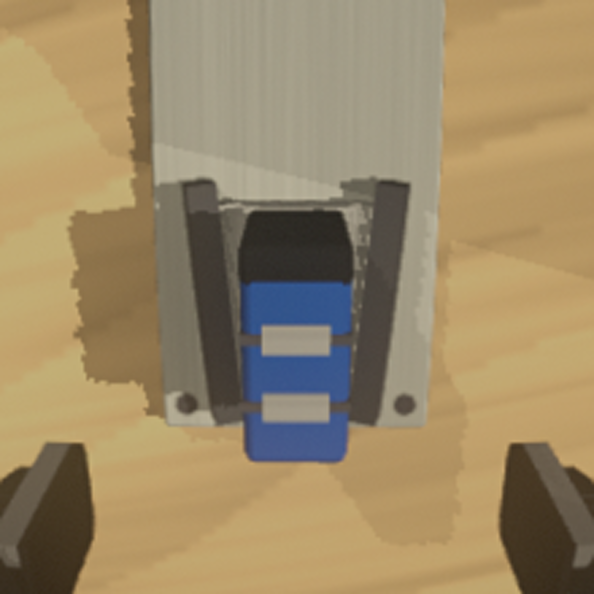

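View pics/ds.png

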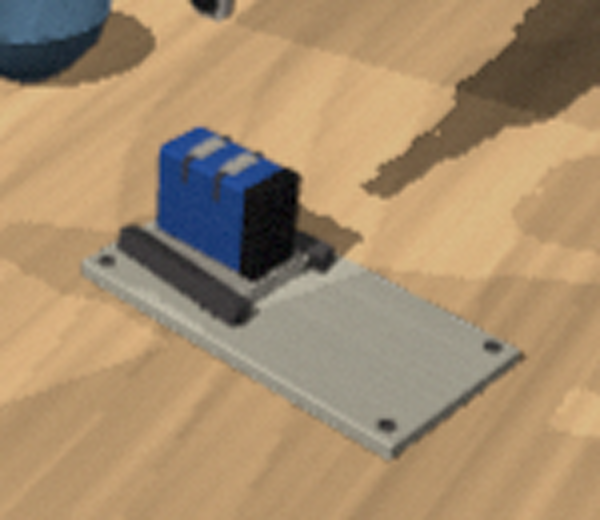

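View pics/dtop.png

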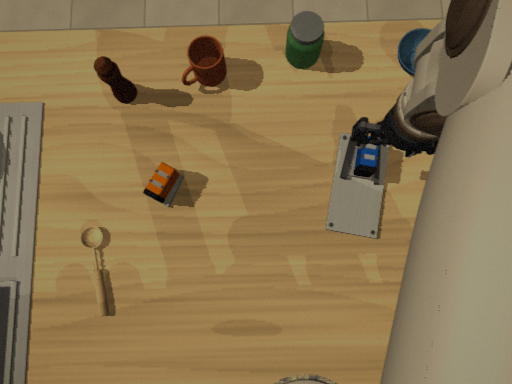

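Blue sits centred and in line between the rails, orange is unmoved at (162,184), and the gripper is clear with about 0 N on it. I'll hand in.

Run:
```python
from h import *
for n in ["side","wrist"]:
    p=np.load(f"d_{n}.npy",allow_pickle=True).item(); print(n,atz(p,{"side":(295.2,141.5),"wrist":(256.7,202.8)}[n],.054,n=="wrist").round(4))
print(ctrl.state()["t"],ctrl.state()["force"].round(1)); print(ticket.sign_off())
```

```text
side [ 0.5892 -0.1466  0.054 ]
wrist [ 0.5912 -0.1546  0.054 ]
17.4 [ 0.5 -0.2  0.8]
the job is handed in; nothing more can be done
None
```

The blue sharpener is fitted in the dovetail mount and released, and the job was handed in at 17.4 s of the 51 s allowed. I stood it on the bare end of the plate with the narrow end of its foot towards the rails. Then I slid it in, pushed with about 26 N until it stopped moving, let go and drew the gripper straight up.

**Last checks:**
- **Position:** it stopped with the tool at (0.591, -0.153), within about 1 mm of my estimate of the rails' origin. The wrist camera puts the block there to within 2 mm. The side camera reads about 6 mm off in y, which I put down to network error.
- **Alignment:** in the wrist and side pictures it sits centred and in line between the rails.
- **Clearance:** the gripper is well clear, with less than 1 N on the tool.
- **Orange sharpener:** it stands where it was.

I did not tug on the sharpener to test the wedge. That it is tight rests on it not moving at 26 N and staying put after release.

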